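Check a printed quadrant model on the pin and the squareness gauge

TASK

Two printed quadrant models lie in the steel tray, and the upright bore of one of them has come out too tight for its mounting pin: find the model that slides right down over the upright pin of the checking stand until its base sits on the plate, and leave the tight one standing in the tray. Lift the good one off the pin again and check its base for squareness: stand it flat on the stand's plate and press, firmly but without ramming, one long side against the low fence and one end against the end stop at the same time, which also pushes in the dial gauge's plunger. Finish while still gripping it and holding it pressed against both stops for the reading, with the things around left undisturbed.

Things in the scene. Friction and masses are not known exactly. Their poses are not given: they have to be found in the camera images.
- model_1: one of two beige printed quadrant models, 40 to 70 g. Base 50 (its x) x 26 (y) x 26 mm high, square sides; origin at the centre of its underside, z up. Teeth and gum, 17 mm wide, on top from x = -24 to +9, up to 38 mm high. Upright bore through the base at x = +15, y = 0: 10 mm wide in one model, only 6 in the other. Grip across the width, fingertips 13 mm above the underside: clear of the fence
- model_2: the other printed quadrant model, same shape, frame and weight as model_1; it is not told which of the two has the tight bore
- bore_1 (a point): lower mouth of model_1's bore: on the bore's axis, at the underside
- bore_2 (a point): lower mouth of model_2's bore: on the bore's axis, at the underside
- tray: stainless instrument tray, 137 mm (its x) x 257 mm (its y) over its rims, rims 18 mm high, floor 2 mm thick and flat for 102 x 222 mm; fixed. Origin: centre of its underside. The models stand one in each half, 46 to 68 mm from its centre along y
- stand: checking stand, fixed: aluminium plate, x -52 to +76, y -46 to +46 mm, top 12 mm above the worktop; origin on the worktop. Gauge pin at x -15, y +26; low fence along x at the -y side; end stop at x +10; behind it a dial gauge lying flat, up to 17 mm above the plate, x 22 to 74, y -30 to +8. A model home in the corner has its origin at x -15, y -17, z 12 mm, its length along x, either end first
- pin_foot (a point): foot of the gauge pin, on its axis at the plate's top. The steel pin is 8 mm in diameter and 33 mm high above the plate; its top 8 mm taper to 3.2 mm. A model on it may point any way
- corner (a point): the corner in the plate's top where the fence's face and the end stop's face would meet (x = +10, y = -30 mm in the stand's frame)
- fence: the low fence, fixed to the stand: a steel strip from x = -46 to +2 mm, 10 mm thick, 7 mm high above the plate; its face looks to the stand's +y and lies at y = -30 mm. The body's frame is the stand's frame
- end_stop: the end stop, fixed to the stand: a steel block 10 mm wide and 13 mm high above the plate with a round 8 mm button, centred at y = -23.5 mm and 8 mm above the plate, whose face looks to the stand's -x and lies at x = +10 mm. The body's frame is the stand's frame
- plunger (a joint): travel of the dial gauge's spring plunger along the stand's +x, in m: 0 when free; 0.004 when a model's end touches the end stop. It takes 0.6 N to start and 1.4 N at 4 mm, and pushes the model back off the stop if it is let go. The gauge's needle turns with it
- plunger_tip (a point): tip of the plunger, 4.4 mm wide and rounded, at y = -11 mm, 8 mm above the plate; when free it stands 4 mm proud of the end stop's face, at x = +6 mm in the stand's frame
- bottle_primer: bystander: a small dark bottle with a yellow cap, 23 mm wide, 52 mm high, standing behind the stand; origin at its underside; to be left alone
- bracket_tweezers: bystander: black-handled tweezers, 139 mm long, lying in front of the stand; origin under their middle; to be left alone
- cheek_retractor: bystander: a clear plastic cheek retractor, 66 x 85 mm, 10 mm high, lying behind the stand; origin under its middle; to be left alone
Things that resemble listed ones, but are neither listed nor needed, are in the scene too. Leave any orange look-alike of the model_1 alone.

How it is judged:
On the way:
1. the model that fits is right down on the gauge pin, upright, its base on the plate (horizontal distance between bore_1 and pin_foot below 0.003 m and z of model_1 in the frame of stand below 0.016 m and angle between model_1's own z axis and vertical below 0.1 rad), for 0.1 s.
At the end, for the whole second after the job is handed in: Model with the 10 mm bore: gripped, flat on the plate, squared within 0.05 rad, within 2.5 mm of home in the corner, at rest, pressing at least 0.7 N on the fence and on the end stop at once, plunger in more than 3 mm. Tight model: upright on the tray floor. Bystanders left alone (20 mm) (contact force between model_1 and fence above 0.7 N and contact force between model_1 and end_stop above 0.7 N and contact force between model_1 and the fingers above 1 N and value of joint plunger above 0.003 m and angle between the x axis of model_1 and the x axis of stand, either way round below 0.05 rad and angle between model_1's own z axis and vertical below 0.06 rad and z of model_1 in the frame of stand below 0.0145 m and x of model_1 in the frame of stand between -0.0175 and -0.012 m and y of model_1 in the frame of stand between -0.02 and -0.0145 m and linear speed of model_1 below 0.01 m/s and angle between model_2's own z axis and vertical below 0.1 rad and z of model_2 in the frame of tray below 0.006 m and x of model_2 in the frame of tray between -0.06 and 0.06 m and y of model_2 in the frame of tray between -0.12 and 0.12 m); the arm keeps its last pose, push and grip.
It fails at once if a bystander was disturbed (distance of any of bottle_primer, bracket_tweezers, cheek_retractor from where it was at the start of the episode above 0.02 m).
It fails at once if the model was rammed into a stop (contact force between model_1 and fence above 50 N or contact force between model_1 and end_stop above 50 N).
It also fails if it takes over 72 s, if anything falls off the work surface, if the arm or the gripper's body presses on something with over 40 N, if the wrist force passes 120 N, or if a joint passes its speed limit or range.

ROBOT

A 6-joint arm with a two-finger parallel gripper is mounted at the origin on a cart in front of the work surface, level with it; the furniture and walls round the work are solid. World frame = base frame: x ahead of the robot, y to its left, z up, the work surface at z = 0. Lengths are in m, angles in rad, forces in N, time in s.
With the tool pointing down it reaches from about 0.325 to 0.75 m from the base axis. Payload 7.6 kg.
Tool frame: the origin (TCP) lies midway between the tips of the shut fingers; the grasp point (between the pads) lies 19 mm behind it; z points along the fingers, y is the line along which they close (so a half turn about z gives the same grasp; the last joint's range is limited). The gripper opens to 85 mm and grips with 20 to 120 N. Pads are 22 mm wide; open, the fingers measure 114 mm over their backs; the gripper's body (76 mm by 85 mm) begins 54 mm behind the grasp point. The pads swing forward as they close: fully open they stand 13 mm farther back than shut.
Start: joints at [-1.388, 0.052, 1.401, -0, 1.689, -0.07], TCP at [0.131, -0.508, 0.231] pointing down, gripper open.
Joint ranges: [-2.9, 2.9], [-0.91, 2.17], [0.12, 2.37], [-1.06, 4.2], [0.26, 2.73], [-2.93, 2.93]. Speed limits (rad/s): [2.57, 2.57, 3.01, 3.14, 3.14, 3.14].

INTERFACE

Orientations are given as a 3x3 rotation matrix whose columns are the frame's x, y, z axes.
In Python, from plant import bot gives the robot as it stands.
- The arm moves only by the shell command python3 -m crank 'ROWS' [FORCE]. ROWS is a JSON object of lists of equal length, an entry for each row: "fingers": the opening, from -1 (shut) to 1 (fully open); "offset": the shift along the tool's x, y, z each as a share of 0.04 m, from -1 to 1, a list of three; "twist": the turn about the tool's z as a share of pi/4 rad, from -1 to 1. A call has 1 to 12 rows; each row shifts and turns the commanded pose from where the row before left it, along the tool's axes as they then stand; what a row does not reach is not made up. A row lasts 1/12 s, in which the tool goes at most 41.7 mm and 7.16 degrees, less where a joint would pass 70% of its speed; a pose out of reach is approached as far as the arm can. A call with a number of a shift or a turn outside -1 to 1 is refused whole. A call with a gripper value outside its range is refused whole. The fingers move at their own pace and stop on an object; FORCE is the grip in N (left out, the last holds). Time passes only in rows, so rows that do not move let the fingers close. It gives the time, the measured TCP pose, the force, the opening and the grip force at its end, in the units of the state.
- bot.observe(): the state, without advancing time (a new reading comes with each control period).
- bot.camera(name): name is "side" or "top"; returns the picture (420x560x3 uint8, red, green, blue); there is no depth.
- bot.camera_params(name): a dict with "fx", "fy", "cx", "cy" (pixels), "k1" (the pictures are not rectified: a ray, as slopes to the right and down, at radius r is drawn at 1 + k1 r^2 times it, then the intrinsics apply), "world_to_cam" (4x4, takes a point from world to camera coordinates). Camera axes: x right, y up, looking along -z (the intrinsics and any distortion apply to the point x, -y, -z); pixel columns grow to the right and rows downward; lengths in m; the calibration is good to about 2 mm. A picture is of the moment at which its call begins. camera_params takes no time and is no camera call.
- bot.sign_off(): hands the job in; it is judged then, once.
Trained networks look in the newest picture that a camera, given by its name, has taken for a name from the list of things; names that differ only in an ending like _2 or _b are one class to them, and where a whole thing is asked for, a point or a joint stands for the part that bears it (a point fixed in the world has none). Each returns a list of dicts, best first, with "conf" (0 to 1); they miss things now and then, are a little off and sometimes report something else, mostly with a low value. They report only what shows in the picture. A call takes as long as a camera call. They do not tell look-alikes from the thing itself.
- bot.spot_in(camera, target): "location" ([x, y, z] in m, in the coordinates of the camera as it stood for that picture, good to about 4 mm: the middle of the surface that is visible of it).
- bot.trace(camera, target): "pixels" (420x560 bool, what is visible of it).
- bot.spot_point(camera, target): "location" ([x, y, z] in m, in the coordinates of the camera as it stood for that picture, good to about 4 mm: a listed point, or the origin of a listed thing).
The state is a dict: "time": time; "joint_positions": joint angles; "joint_vel": joint speeds; "effort": joint torques, N m; "position": TCP position; "eef_rot": TCP orientation; "contact_force": force on the tool from outside, world axes, zero at the start; "ft_torque": the same for the moment, N m; "grip_width": opening from 0.0 (shut) to 1.0 (fully open); "grip_force": force on a finger pad.
Only numpy, scipy, OpenCV 4.12 (cv2) and the standard library are available. Lean on these libraries where they do the work, as an engineer would, in place of code of your own. Each camera call takes 0.05 s, during which the arm holds its last target. There are 200 camera calls.

## Working session

There is one attempt and no reset: what is moved stays moved. The work goes in short steps, Python scripts to look and compute and a shell command to move; the robot and the scene stay as the last step left them, time stands still between calls to the robot, and variables do not carry over. Pictures are saved under pics/ and viewed, at most 10 in all, crops included, and the job is handed in when it is done.

```bash
ls; mkdir -p pics
cat > h.py <<'E'
import numpy as np, cv2
from plant import bot
def w(cam,p):
    T=np.linalg.inv(np.array(bot.camera_params(cam)["world_to_cam"]));return (T@np.r_[p,1])[:3]
def proj(cam,P):
    c=bot.camera_params(cam);q=(np.array(c["world_to_cam"])@np.r_[P,1])[:3]
    s=np.array([q[0],-q[1]])/-q[2];s=s*(1+c["k1"]*(s@s));return np.array([c["fx"]*s[0]+c["cx"],c["fy"]*s[1]+c["cy"]])
def unproj(cam,px,z):
    c=bot.camera_params(cam);d=(np.array(px)-[c["cx"],c["cy"]])/[c["fx"],c["fy"]];s=d.copy()
    for _ in range(20): s=d/(1+c["k1"]*(s@s))
    T=np.linalg.inv(np.array(c["world_to_cam"]));r=T[:3,:3]@np.array([s[0],-s[1],-1]);o=T[:3,3]
    return o+r*(z-o[2])/r[2]
def shot(cam,name):
    im=bot.camera(cam);cv2.imwrite(f"pics/{name}.png",im[:,:,::-1]);return im
E
python3 - <<'E'
from h import *
np.set_printoptions(precision=4,suppress=True)
for c in("top","side"):
    shot(c,c+"0")
    print(c,np.linalg.inv(np.array(bot.camera_params(c)["world_to_cam"]))[:3,3])
    for t in("model_1","bore_1","tray","stand","pin_foot","corner","plunger_tip","bottle_primer","bracket_tweezers","cheek_retractor"):
        for r in bot.spot_point(c,t)[:4]:
            p=w(c,r["location"]);print(t,round(r["conf"],2),p,proj(c,p))
E
```

```text
pics
top [0.4946 0.2567 0.894 ]
model_1 0.94 [ 0.4203  0.2217 -0.0025] [296.5651 267.8725]
model_1 0.85 [0.4659 0.3566 0.0065] [220.301  243.4059]
model_1 0.72 [0.5623 0.3487 0.005 ] [224.4434 189.0842]
bore_1 0.97 [ 0.5672  0.3626 -0.001 ] [216.9809 186.7221]
bore_1 0.82 [ 0.4106  0.2328 -0.0017] [290.4278 273.4319]
bore_1 0.63 [0.4664 0.3742 0.0016] [210.7153 243.1696]
bore_1 0.36 [0.5188 0.161  0.012 ] [330.541  212.2955]
tray 0.67 [ 0.5111  0.3653 -0.0012] [215.7379 218.0376]
stand 0.91 [ 0.5368  0.1372 -0.0015] [342.7373 202.3157]
pin_foot 0.87 [0.518  0.1595 0.0086] [331.1506 212.7974]
pin_foot 0.37 [0.7051 0.2406 0.0038] [284.2161 109.2547]
pin_foot 0.35 [0.5433 0.1322 0.0176] [347.0051 198.0974]
corner 0.85 [0.5526 0.1082 0.0124] [359.9863 192.8851]
plunger_tip 0.49 [0.5441 0.1291 0.0196] [348.9034 197.5579]
bottle_primer 0.62 [0.7064 0.0917 0.0004] [366.3881 108.4966]
bracket_tweezers 0.81 [0.3548 0.1391 0.0003] [343.2385 304.1169]
cheek_retractor 0.68 [0.7065 0.2395 0.0033] [284.8277 108.5471]
cheek_retractor 0.66 [ 0.5393  0.1358 -0.0044] [343.3166 201.014 ]
cheek_retracto
[... 307 characters left out ...]
1 0.66 [0.5665 0.3612 0.0031] [236.7159 247.8652]
bore_1 0.64 [0.4117 0.2376 0.0002] [330.894  245.7646]
tray 0.97 [ 0.513   0.3638 -0.001 ] [257.4663 256.6279]
stand 0.67 [0.5377 0.1351 0.0013] [302.2085 218.375 ]
pin_foot 0.71 [0.4708 0.3667 0.005 ] [274.6562 259.848 ]
pin_foot 0.68 [0.5159 0.1604 0.0089] [305.245  220.5369]
corner 0.72 [0.5513 0.1111 0.013 ] [302.2928 209.9885]
corner 0.67 [ 0.5381  0.1412 -0.0019] [300.8311 220.3472]
plunger_tip 0.7 [ 0.5116  0.3638 -0.0061] [258.0592 259.0762]
bottle_primer 0.43 [0.7055 0.0913 0.0002] [255.8882 201.1499]
bracket_tweezers 0.53 [ 0.3561  0.1386 -0.0001] [372.0371 236.0867]
cheek_retractor 0.62 [ 0.7015  0.2373 -0.0007] [223.1597 217.9246]
```

View pics/top0.png

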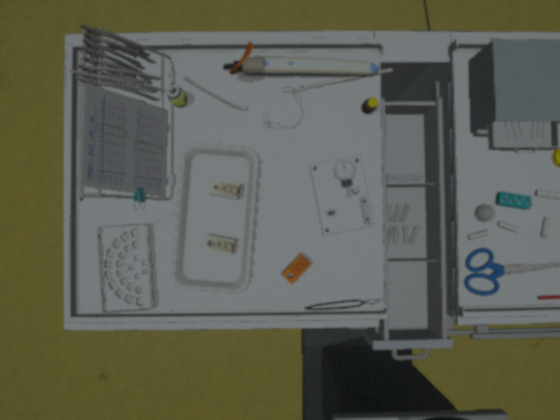

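View pics/side0.png

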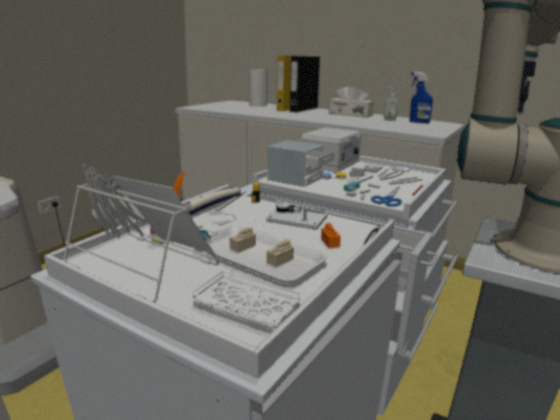

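Run:
```python
from h import *
np.set_printoptions(precision=4,suppress=True)
im=cv2.imread("pics/top0.png")
a=cv2.resize(im[150:270,185:265],None,fx=5,fy=5,interpolation=cv2.INTER_CUBIC)
b=cv2.resize(im[140:260,300:380],None,fx=5,fy=5,interpolation=cv2.INTER_CUBIC)
cv2.imwrite("pics/crop.png",np.hstack([a,b]))
bot.camera("top")
for r in bot.trace("top","model_1")+bot.trace("top","stand")+bot.trace("top","tray"):
    m=r["pixels"].astype(np.uint8);c=max(cv2.findContours(m,0,2)[0],key=cv2.contourArea)
    R=cv2.minAreaRect(c);P=cv2.boxPoints(R);print(round(r["conf"],2),m.sum(),R)
    print(np.array([unproj("top",p,.02)[:2] for p in P]).ravel())
for P in ([.517,.16,.012],[.517,.16,.045]):print(proj("top",P))
```

```text
0.81 434 ((219.17306518554688, 243.63461303710938), (28.829071044921875, 15.689291000366211), 11.309932708740234)
[0.4578 0.3845 0.4846 0.3789 0.4742 0.3297 0.4474 0.3353]
0.77 421 ((224.4563446044922, 187.82752990722656), (28.877771377563477, 15.529234886169434), 7.594643592834473)
[0.5535 0.374  0.5805 0.3702 0.5733 0.3202 0.5463 0.324 ]
0.34 3691 ((340.962158203125, 194.60342407226562), (72.1019287109375, 52.197418212890625), 79.11447143554688)
[0.6036 0.1993 0.6203 0.1086 0.4953 0.0867 0.4791 0.1771]
0.61 3694 ((340.826904296875, 194.6345977783203), (71.77849578857422, 51.97077178955078), 78.69007110595703)
[0.6029 0.1997 0.6202 0.1095 0.4959 0.0868 0.4791 0.1767]
0.66 10159 ((214.31280517578125, 217.6684112548828), (77.86344146728516, 145.8617401123047), 4.666858196258545)
[0.3911 0.4441 0.6453 0.4222 0.6326 0.2859 0.3787 0.3091]
[331.0905 213.2884]
[333.2038 212.7725]
```

View pics/crop.png

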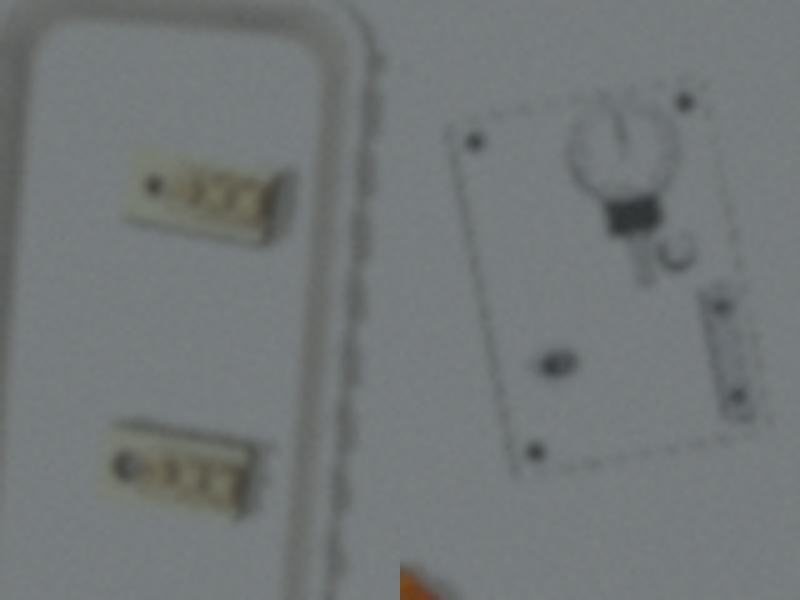

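```bash
cat >> h.py <<'E'
def to(x,y,z,yaw=None):
    """offset in tool axes (units of .04) to world target; twist (units pi/4) to get tool y at yaw deg (mod 180)"""
    s=bot.observe();R=np.array(s["eef_rot"]);d=R.T@(np.array([x,y,z])-s["position"])/.04
    cy=np.degrees(np.arctan2(R[1,1],R[0,1]));print("offset",d.round(3),"tool y yaw",cy.round(2),"down",R[2,2].round(4))
    if yaw is not None:
        t=(yaw-cy+90)%180-90;print("twist rows",round(-t/45,3),"or",round(-(t-np.sign(t)*180)/45,3),"q6",s["joint_positions"][5])
def st(): 
    s=bot.observe();print({k:np.round(s[k],4).tolist() for k in("time","position","contact_force","ft_torque","grip_width","grip_force")})
E
python3 - <<'E'
from h import *
np.set_printoptions(precision=4,suppress=True)
print("bore",unproj("top",[210.4,243.],.028),"pin",unproj("top",[331.4,212.6],.030))
print(np.array(bot.observe()["eef_rot"]))
to(.3,-.5,.23,168);to(.466,.357,.2);st()
E
```

```text
bore [0.4675 0.3713 0.028 ] pin [0.5177 0.1614 0.03  ]
[[ 0.9682  0.2501  0.    ]
 [ 0.2501 -0.9682 -0.0002]
 [-0.      0.0002 -1.    ]]
offset [4.134 0.853 0.034] tool y yaw -75.52 down -1.0
twist rows -1.411 or 2.589 q6 -0.07028163634795885
offset [ 13.511 -18.853   0.781] tool y yaw -75.52 down -1.0
{'time': 1.3, 'position': [0.1313, -0.5083, 0.2314], 'contact_force': [-0.2702, -0.7396, 0.332], 'ft_torque': [0.0271, 0.018, 0.0067], 'grip_width': 1.0013, 'grip_force': 0.0}
```

```bash
python3 -m crank '{"fingers":[0.2,0.2,0.2,0.2,0.2,0.2],"offset":[[0.7,0.14,0],[0.7,0.14,0],[0.7,0.14,0],[0.7,0.14,0],[0.7,0.14,0],[0.63,0.15,0]],"twist":[0,0,0,0,0,0]}' 40
python3 -m crank '{"fingers":[0.2,0.2,0.2,0.2,0.2,0.2,0.2,0.2,0.2,0.2,0.2,0.2],"offset":[[0.39,-0.82,0],[0.39,-0.82,0],[0.39,-0.82,0],[0.39,-0.82,0],[0.39,-0.82,0],[0.39,-0.82,0],[0.39,-0.82,0],[0.39,-0.82,0],[0.39,-0.82,0],[0.39,-0.82,0],[0.39,-0.82,0],[0.39,-0.82,0]],"twist":[0,0,0,0,0,0,0,0,0,0,0,0]}'
python3 -m crank '{"fingers":[0.2,0.2,0.2,0.2,0.2,0.2,0.2,0.2,0.2,0.2,0.2,0.2],"offset":[[0.39,-0.82,0],[0.39,-0.82,0],[0.39,-0.82,0],[0.39,-0.82,0],[0.39,-0.82,0],[0.39,-0.82,0],[0.39,-0.82,0],[0.39,-0.82,0],[0.39,-0.82,0],[0.39,-0.82,0],[0.39,-0.82,0],[0.39,-0.82,0]],"twist":[0,0,0,0,0,0,0,0,0,0,0,0]}'
python3 -m crank '{"fingers":[0.2,0.2,0.2,0.2,0.2,0.2,0.2,0.2,0.2,0.2,0.2],"offset":[[0,0,0],[0,0,0],[0,0,0],[0,0,0],[0,0,0],[0,0,0],[0,0,0],[0,0,0],[0,0,0],[0,0,0],[0,0,0]],"twist":[-0.157,-0.157,-0.157,-0.157,-0.157,-0.157,-0.157,-0.157,-0.155,0,0]}'
python3 -c "
from h import *
to(.4645,.3566,.10,168);to(.4645,.3566,.013);st()"
```

```text
time: 1.8
position: [0.3014, -0.4995, 0.2313]
eef_rot: [[0.968, 0.251, 0.0], [0.251, -0.968, -0.0], [0.0, 0.0, -1.0]]
contact_force: [0.1, 0.4, -0.4]
grip_width: 0.597
grip_force: 0.0
time: 2.8
position: [0.3825, -0.0703, 0.2316]
eef_rot: [[0.968, 0.25, 0.001], [0.25, -0.968, -0.0], [0.001, 0.001, -1.0]]
contact_force: [0.7, -0.3, 0.4]
grip_width: 0.601
grip_force: 0.0
time: 3.8
position: [0.4654, 0.3578, 0.2311]
eef_rot: [[0.968, 0.25, 0.0], [0.25, -0.968, -0.0], [0.0, 0.0, -1.0]]
contact_force: [1.0, -1.2, 0.4]
grip_width: 0.599
grip_force: 0.0
time: 4.72
position: [0.4654, 0.3559, 0.2312]
eef_rot: [[0.212, 0.977, -0.0], [0.977, -0.212, -0.0], [-0.0, -0.0, -1.0]]
contact_force: [-1.2, -0.3, 0.9]
grip_width: 0.601
grip_force: 0.0
offset [ 0.013 -0.025  3.28 ] tool y yaw -12.23 down -1.0
twist rows -0.005 or 3.995 q6 0.8033287738156444
offset [ 0.013 -0.025  5.455] tool y yaw -12.23 down -1.0
{'time': 4.7167, 'position': [0.4654, 0.3559, 0.2312], 'contact_force': [-1.1575, -0.3452, 0.9257], 'ft_torque': [-0.0057, 0.003, -0.0161], 'grip_width': 0.6006, 'grip_force': 0.0}
```

```bash
python3 -m crank '{"fingers":[0.2,0.2,0.2,0.2,0.2,0.2,0.2,0.2,0.2,0.2,0.2],"offset":[[0.01,-0.02,0.6],[0,0,0.6],[0,0,0.6],[0,0,0.6],[0,0,0.6],[0,0,0.6],[0,0,0.6],[0,0,0.6],[0,0,0.35],[0,0,0.2],[0,0,0.1]],"twist":[0,0,0,0,0,0,0,0,0,0,0]}'
python3 -m crank '{"fingers":[-0.2,-0.4,-0.6,-0.6,-0.6,-0.6,-0.6,-0.6],"offset":[[0,0,0],[0,0,0],[0,0,0],[0,0,0],[0,0,0],[0,0,0],[0,0,0],[0,0,0]],"twist":[0,0,0,0,0,0,0,0]}' 40
```

```text
time: 5.63
position: [0.4642, 0.3561, 0.012]
eef_rot: [[0.211, 0.978, -0.002], [0.978, -0.211, -0.001], [-0.001, -0.001, -1.0]]
contact_force: [0.8, -0.3, -0.4]
grip_width: 0.605
grip_force: 0.0
time: 6.3
position: [0.4654, 0.3569, 0.0146]
eef_rot: [[0.208, 0.978, 0.002], [0.978, -0.208, 0.001], [0.002, 0.002, -1.0]]
contact_force: [-0.8, -0.5, 5.8]
grip_width: 0.292
grip_force: 41.3
```

```bash
python3 -m crank '{"fingers":[-0.6,-0.6,-0.6,-0.6,-0.6,-0.6,-0.6,-0.6,-0.6],"offset":[[0,0,-0.2],[0,0,-0.4],[0,0,-0.4],[0,0,-0.4],[0,0,-0.4],[0,0,-0.4],[0,0,-0.3],[0,0,0],[0,0,0]],"twist":[0,0,0,0,0,0,0,0,0]}' 40
python3 -m crank '{"fingers":[-0.6,-0.6,-0.6,-0.6,-0.6,-0.6,-0.6,-0.6,-0.6,-0.6,-0.6,-0.6],"offset":[[0,0,0],[0,0,0],[0,0,0],[0,0,0],[0,0,0],[0,0,0],[0,0,0],[0,0,0],[0,0,0],[0,0,0],[0,0,0],[0,0,0]],"twist":[0.15,0.15,0.15,0.15,0.15,0.15,0.15,0.15,0.15,0.15,0,0]}'
python3 -c "
from h import *
to(.5034,.158,.085,100.5);to(.5034,.158,.024);st()"
```

```text
time: 7.05
position: [0.4648, 0.3565, 0.1136]
eef_rot: [[0.208, 0.978, 0.001], [0.978, -0.208, 0.0], [0.001, 0.001, -1.0]]
contact_force: [-0.4, -0.8, -1.0]
grip_width: 0.29
grip_force: 40.6
time: 8.05
position: [0.4642, 0.3561, 0.1119]
eef_rot: [[0.983, 0.185, -0.002], [0.185, -0.983, -0.001], [-0.002, 0.001, -1.0]]
contact_force: [0.2, -0.8, -0.8]
grip_width: 0.291
grip_force: 40.6
offset [0.047 5.048 0.677] tool y yaw -79.32 down -1.0
twist rows 0.004 or -3.996 q6 1.9757362734089816
offset [0.05  5.047 2.202] tool y yaw -79.32 down -1.0
{'time': 8.05, 'position': [0.4642, 0.3561, 0.1119], 'contact_force': [0.1858, -0.7591, -0.8058], 'ft_torque': [-0.0331, 0.0367, 0.003], 'grip_width': 0.2915, 'grip_force': 40.5662}
```

```bash
python3 -m crank '{"fingers":[-0.6,-0.6,-0.6,-0.6,-0.6,-0.6,-0.6,-0.6,-0.6,-0.6,-0.6],"offset":[[0.05,0.63,0],[0,0.63,0],[0,0.63,0],[0,0.63,0],[0,0.63,0.1],[0,0.63,0.1],[0,0.63,0.2],[0,0.64,0.2],[0,0,0],[0,0,0],[0,0,0]],"twist":[0,0,0,0,0,0,0,0,0,0,0]}'
python3 - <<'E'
from h import *
np.set_printoptions(precision=4,suppress=True)
st()
for c in("top","side"):
    shot(c,c+"1")
    for t in("model_1","bore_1","pin_foot"):
        for r in bot.spot_point(c,t)[:4]:
            p=w(c,r["location"]);print(c,t,round(r["conf"],2),p,proj(c,p))
a=cv2.imread("pics/top1.png")[140:260,270:390];b=cv2.imread("pics/side1.png")[150:270,240:360]
cv2.imwrite("pics/c1.png",np.hstack([cv2.resize(i,(400,400),interpolation=cv2.INTER_CUBIC) for i in(a,b)]))
print(proj("side",[.5177,.1608,.012]),proj("side",[.5177,.1608,.045]))
E
```

```text
time: 8.97
position: [0.5033, 0.1586, 0.0892]
eef_rot: [[0.983, 0.184, -0.0], [0.184, -0.983, 0.0], [-0.0, -0.0, -1.0]]
contact_force: [0.6, 0.7, 0.4]
grip_width: 0.289
grip_force: 40.5
{'time': 8.9667, 'position': [0.5033, 0.1586, 0.0892], 'contact_force': [0.6075, 0.7286, 0.3927], 'ft_torque': [-0.0015, -0.0062, -0.0245], 'grip_width': 0.2894, 'grip_force': 40.5453}
top model_1 0.94 [0.5636 0.348  0.0042] [224.8895 188.4302]
top model_1 0.64 [ 0.4211  0.2245 -0.0058] [294.9057 267.3366]
top bore_1 0.62 [ 0.5663  0.3613 -0.0004] [217.716  187.2077]
top bore_1 0.59 [ 0.4096  0.2334 -0.0023] [290.0886 273.9553]
top pin_foot 0.66 [0.5674 0.3614 0.0032] [217.3935 186.3835]
side model_1 0.98 [0.5646 0.3523 0.003 ] [240.0417 246.5496]
side model_1 0.55 [0.4221 0.2297 0.0016] [328.1216 242.6935]
side model_1 0.49 [0.5003 0.163  0.0735] [311.7869 196.0627]
side bore_1 0.57 [0.4111 0.2341 0.0002] [331.8477 245.216 ]
side bore_1 0.56 [0.5642 0.3613 0.0025] [237.5911 248.3843]
side pin_foot 0.89 [0.5151 0.1647 0.0064] [304.6265 222.1551]
[304.5482 219.1948] [305.1032 206.051 ]
```

View pics/c1.png

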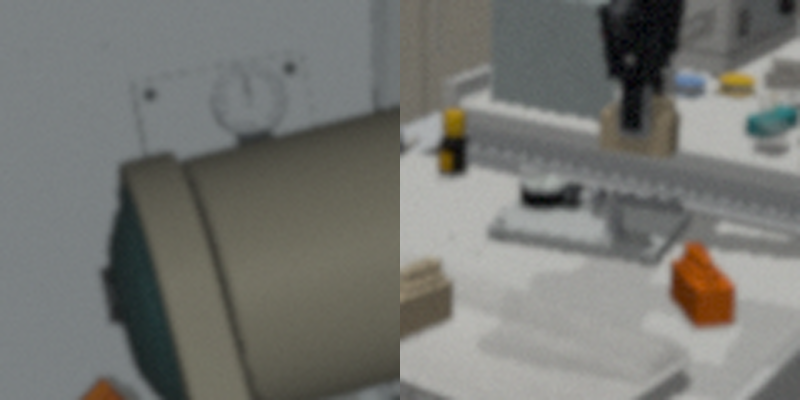

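```bash
python3 -m crank '{"fingers":[-0.6,-0.6,-0.6,-0.6,-0.6,-0.6,-0.6],"offset":[[0,0,0.3],[0,0,0.3],[0,0,0.15],[0,0,0.1],[0,0,0.1],[0,0,0],[0,0,0]],"twist":[0,0,0,0,0,0,0]}'
python3 -c "
from h import *
st()"
```

```text
time: 9.95
position: [0.5033, 0.1582, 0.0511]
eef_rot: [[0.983, 0.182, -0.0], [0.182, -0.983, -0.0], [-0.0, 0.0, -1.0]]
contact_force: [-0.1, 0.8, -0.4]
grip_width: 0.291
grip_force: 40.5
{'time': 9.95, 'position': [0.5033, 0.1582, 0.0511], 'contact_force': [-0.0894, 0.7545, -0.421], 'ft_torque': [0.0613, 0.1062, 0.0209], 'grip_width': 0.2914, 'grip_force': 40.5383}
```

```bash
python3 -m crank '{"fingers":[-0.6,-0.6,-0.6,-0.6,-0.6],"offset":[[0,0,0.1],[0,0,0.1],[0,0,0.1],[0,0,0],[0,0,0]],"twist":[0,0,0,0,0]}'
python3 -c "
from h import *
st()"
```

```text
time: 10.37
position: [0.503, 0.1585, 0.0385]
eef_rot: [[0.983, 0.182, -0.001], [0.182, -0.983, 0.0], [-0.001, -0.001, -1.0]]
contact_force: [-2.0, 4.2, -2.9]
grip_width: 0.292
grip_force: 40.3
{'time': 10.3667, 'position': [0.503, 0.1585, 0.0385], 'contact_force': [-1.9863, 4.1728, -2.9055], 'ft_torque': [0.8646, 0.2577, 0.043], 'grip_width': 0.2924, 'grip_force': 40.2522}
```

```bash
python3 -m crank '{"fingers":[-0.6,-0.6,-0.6,-0.6],"offset":[[-0.01,-0.03,0],[0,0,0.05],[0,0,0.05],[0,0,0]],"twist":[0,0,0,0]}'
python3 -c "
from h import *
st()"
```

```text
time: 10.7
position: [0.5029, 0.1589, 0.035]
eef_rot: [[0.983, 0.182, 0.0], [0.182, -0.983, -0.001], [0.0, 0.001, -1.0]]
contact_force: [0.2, 0.8, -0.9]
grip_width: 0.289
grip_force: 40.6
{'time': 10.7, 'position': [0.5029, 0.1589, 0.035], 'contact_force': [0.2111, 0.8286, -0.8858], 'ft_torque': [-0.0394, -0.0244, 0.0045], 'grip_width': 0.2889, 'grip_force': 40.573}
```

Free of side load; lower the last ~10 mm.

```bash
python3 -m crank '{"fingers":[-0.6,-0.6,-0.6,-0.6,-0.6],"offset":[[0,0,0.07],[0,0,0.06],[0,0,0.05],[0,0,0],[0,0,0]],"twist":[0,0,0,0,0]}'
python3 -c "
from h import *
st()"
```

```text
time: 11.12
position: [0.5027, 0.1592, 0.0279]
eef_rot: [[0.983, 0.182, -0.0], [0.182, -0.983, -0.0], [-0.0, 0.0, -1.0]]
contact_force: [0.2, -0.9, 0.4]
grip_width: 0.291
grip_force: 40.6
{'time': 11.1167, 'position': [0.5027, 0.1592, 0.0279], 'contact_force': [0.2318, -0.8798, 0.3639], 'ft_torque': [-0.0334, 0.0419, 0.0037], 'grip_width': 0.2906, 'grip_force': 40.573}
```

```bash
python3 -m crank '{"fingers":[-0.6,-0.6,-0.6,-0.6],"offset":[[0,0,0.04],[0,0,0.02],[0,0,0],[0,0,0]],"twist":[0,0,0,0]}'
python3 -c "
from h import *
st()"
python3 -m crank '{"fingers":[-0.6,-0.6,-0.6,-0.6],"offset":[[0,0,0.02],[0,0,0.02],[0,0,0],[0,0,0]],"twist":[0,0,0,0]}'
python3 -c "
from h import *
st()"
```

```text
time: 11.45
position: [0.5028, 0.1593, 0.0256]
eef_rot: [[0.983, 0.182, -0.0], [0.182, -0.983, -0.0], [-0.0, 0.0, -1.0]]
contact_force: [0.0, 0.3, -0.0]
grip_width: 0.291
grip_force: 40.6
{'time': 11.45, 'position': [0.5028, 0.1593, 0.0256], 'contact_force': [0.0454, 0.2913, -0.0479], 'ft_torque': [0.0068, -0.0441, -0.0155], 'grip_width': 0.2905, 'grip_force': 40.5724}
time: 11.78
position: [0.503, 0.1593, 0.0251]
eef_rot: [[0.983, 0.182, 0.0], [0.182, -0.983, -0.0], [0.0, 0.0, -1.0]]
contact_force: [-3.3, -1.1, 7.4]
grip_width: 0.294
grip_force: 41.4
{'time': 11.7833, 'position': [0.503, 0.1593, 0.0251], 'contact_force': [-3.3011, -1.0966, 7.3669], 'ft_torque': [-0.1947, 0.6807, -0.0292], 'grip_width': 0.2939, 'grip_force': 41.4203}
```

```bash
python3 -m crank '{"fingers":[-0.6,-0.6,-0.6,-0.6,-0.6,-0.6,-0.6,-0.6],"offset":[[0,0,-0.1],[0,0,-0.2],[0,0,-0.25],[0,0,-0.25],[0,0,-0.2],[0,0,-0.05],[0,0,0],[0,0,0]],"twist":[0,0,0,0,0,0,0,0]}'
python3 -m crank '{"fingers":[-0.6,-0.6,-0.6,-0.6,-0.6,-0.6,-0.6],"offset":[[0,0.1,0],[0.1,0.3,0],[0.1,0.3,0],[0,0.2,0],[0,0.05,0],[0,0,0],[0,0,0]],"twist":[0,0,0,0,0,0,0]}'
python3 -m crank '{"fingers":[-0.6,-0.6,-0.6,-0.6,-0.6,-0.6,-0.6],"offset":[[0,0,0.25],[0,0,0.25],[0,0,0.25],[0,0,0.15],[0,0,0],[0,0,0],[0,0,0]],"twist":[0,0,0,0,0,0,0]}'
python3 -c "
from h import *
st()
for c in ['side']:
    shot(c,'side2');[print(t,round(r['conf'],2),w(c,r['location'])) for t in('model_1','corner','pin_foot') for r in bot.spot_point(c,t)[:4]]
b=cv2.imread('pics/side2.png')[170:240,250:350];cv2.imwrite('pics/c2.png',cv2.resize(b,(800,560),interpolation=cv2.INTER_CUBIC))
"
```

```text
time: 12.45
position: [0.5027, 0.1593, 0.066]
eef_rot: [[0.983, 0.182, 0.0], [0.182, -0.983, -0.0], [0.0, 0.0, -1.0]]
contact_force: [-0.6, -0.0, -1.4]
grip_width: 0.29
grip_force: 40.6
time: 13.03
position: [0.5175, 0.1231, 0.0659]
eef_rot: [[0.983, 0.181, -0.0], [0.181, -0.983, 0.0], [-0.0, -0.0, -1.0]]
contact_force: [0.4, 1.1, -0.8]
grip_width: 0.29
grip_force: 40.6
time: 13.62
position: [0.5178, 0.1235, 0.0303]
eef_rot: [[0.983, 0.182, 0.0], [0.182, -0.983, 0.0], [0.0, 0.0, -1.0]]
contact_force: [-0.4, 0.1, -0.3]
grip_width: 0.292
grip_force: 40.6
{'time': 13.6167, 'position': [0.5178, 0.1235, 0.0303], 'contact_force': [-0.4199, 0.0743, -0.3304], 'ft_torque': [0.0166, 0.0021, 0.0019], 'grip_width': 0.2918, 'grip_force': 40.5572}
model_1 0.77 [0.42007965 0.22709234 0.00285327]
model_1 0.57 [0.5635071  0.35219141 0.00283717]
model_1 0.55 [0.51594308 0.12718706 0.0164825 ]
corner 0.59 [0.55061677 0.11186198 0.01438303]
pin_foot 0.78 [0.52110682 0.16011553 0.00922569]
pin_foot 0.66 [0.53520144 0.12388196 0.01974473]
pin_foot 0.36 [0.3553719  0.13990376 0.00113615]
pin_foot 0.29 [0.55206707 0.10904346 0.0136884 ]
```

View pics/c2.png

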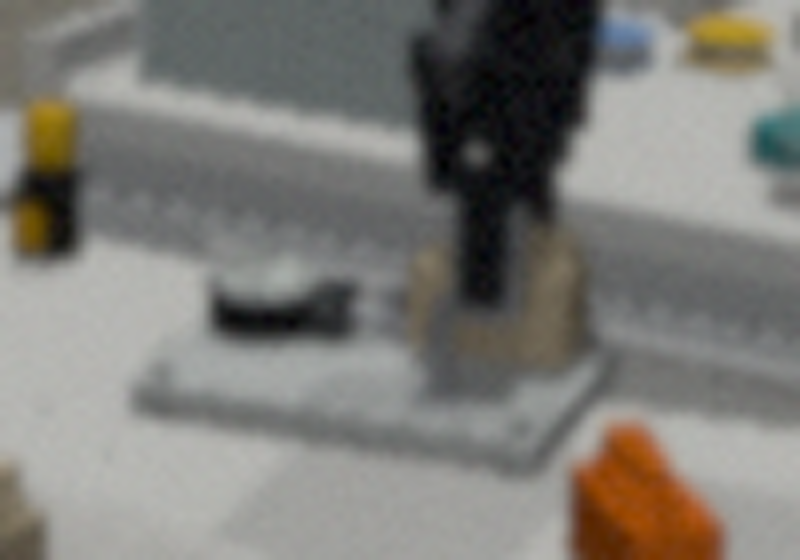

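```bash
python3 -m crank '{"fingers":[-0.6,-0.6,-0.6,-0.6,-0.6],"offset":[[0,0,0.06],[0,0,0.05],[0,0,0.02],[0,0,0],[0,0,0]],"twist":[0,0,0,0,0]}'
python3 -m crank '{"fingers":[-0.6,-0.6,-0.6,-0.6,-0.6],"offset":[[0,0.04,0],[0,0.03,0],[0,0.025,0],[0,0.02,0],[0,0,0]],"twist":[0,0,0,0,0]}'
python3 -c "
from h import *
st()"
```

```text
time: 14.23
position: [0.5176, 0.1234, 0.0251]
eef_rot: [[0.983, 0.182, -0.0], [0.182, -0.983, -0.0], [-0.0, 0.0, -1.0]]
contact_force: [-2.0, -1.1, 4.0]
grip_width: 0.294
grip_force: 41.0
time: 14.65
position: [0.5187, 0.119, 0.0251]
eef_rot: [[0.983, 0.182, 0.001], [0.182, -0.983, 0.001], [0.001, -0.0, -1.0]]
contact_force: [0.7, 3.0, 3.3]
grip_width: 0.288
grip_force: 41.1
{'time': 14.65, 'position': [0.5187, 0.119, 0.0251], 'contact_force': [0.6793, 2.9954, 3.325], 'ft_torque': [0.5099, -0.018, -0.0012], 'grip_width': 0.2884, 'grip_force': 41.056}
```

```bash
python3 -m crank '{"fingers":[-0.6,-0.6,-0.6,-0.6],"offset":[[0,0.012,0],[0,0.012,0],[0,0,0],[0,0,0]],"twist":[0,0,0,0]}'
python3 -m crank '{"fingers":[-0.6,-0.6,-0.6,-0.6,-0.6],"offset":[[0.04,0,0],[0.04,0,0],[0.04,0,0],[0.02,0,0],[0,0,0]],"twist":[0,0,0,0,0]}'
python3 -c "
from h import *
st()"
```

```text
time: 14.98
position: [0.5188, 0.1189, 0.0252]
eef_rot: [[0.983, 0.182, 0.001], [0.182, -0.983, 0.002], [0.001, -0.002, -1.0]]
contact_force: [-1.1, 6.4, 3.8]
grip_width: 0.292
grip_force: 41.1
time: 15.4
position: [0.5223, 0.1195, 0.0251]
eef_rot: [[0.983, 0.182, -0.005], [0.182, -0.983, 0.001], [-0.005, -0.002, -1.0]]
contact_force: [-13.1, 3.5, 12.9]
grip_width: 0.287
grip_force: 42.2
{'time': 15.4, 'position': [0.5223, 0.1195, 0.0251], 'contact_force': [-13.1201, 3.5077, 12.9061], 'ft_torque': [0.7056, 2.0551, -0.1158], 'grip_width': 0.2871, 'grip_force': 42.163}
```

```bash
python3 -m crank '{"fingers":[-0.6,-0.6,-0.6,-0.6],"offset":[[0,0,-0.02],[0,0,0],[0,0,0],[0,0,0]],"twist":[0,0,0,0]}'
python3 -c "
from h import *
st()
for c in ['top','side']:
    shot(c,c+'3');[print(c,t,round(r['conf'],2),w(c,r['location'])) for t in('model_1','corner','pin_foot','plunger_tip') for r in bot.spot_point(c,t)[:4]]
b=cv2.imread('pics/side3.png')[180:230,270:340];a=cv2.imread('pics/top3.png')[150:220,310:380]
cv2.imwrite('pics/c3.png',np.hstack([cv2.resize(b,(500,360),interpolation=cv2.INTER_CUBIC),cv2.resize(a,(300,300),interpolation=cv2.INTER_CUBIC)[:360] if 0 else cv2.copyMakeBorder(cv2.resize(a,(300,300),interpolation=cv2.INTER_CUBIC),0,60,0,0,0)]))
"
```

```text
time: 15.73
position: [0.5223, 0.1195, 0.0252]
eef_rot: [[0.983, 0.182, -0.005], [0.182, -0.983, 0.001], [-0.005, -0.002, -1.0]]
contact_force: [-8.7, 4.1, 8.3]
grip_width: 0.293
grip_force: 41.5
{'time': 15.7333, 'position': [0.5223, 0.1195, 0.0252], 'contact_force': [-8.7108, 4.1048, 8.3352], 'ft_torque': [0.7995, 1.4269, -0.1467], 'grip_width': 0.2928, 'grip_force': 41.5309}
top model_1 0.82 [ 0.41903385  0.22333422 -0.0054169 ]
top model_1 0.65 [0.56347527 0.34815985 0.00389496]
top corner 0.53 [ 0.35690677  0.13966299 -0.00268188]
top pin_foot 0.58 [0.51652647 0.160447   0.00988142]
side model_1 0.94 [ 0.42121906  0.227717   -0.0017076 ]
side model_1 0.61 [0.56477297 0.35437036 0.0032611 ]
side model_1 0.48 [0.51909511 0.1230688  0.01509876]
side corner 0.8 [0.55232574 0.11526899 0.01542789]
side corner 0.66 [ 7.06368367e-01  9.11178479e-02 -3.64835819e-04]
side corner 0.17 [ 0.70253259  0.23763376 -0.00297362]
side pin_foot 0.58 [0.51771762 0.16499855 0.01026464]
```

View pics/c3.png

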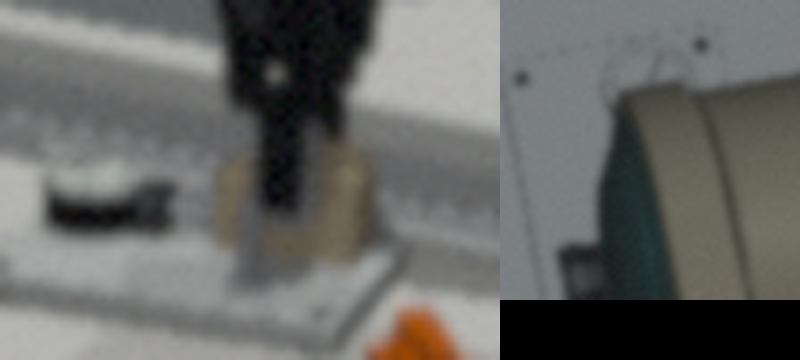

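```bash
python3 -m crank '{"fingers":[-0.6,-0.6,-0.6,-0.6],"offset":[[0,0,-0.02],[0,0,-0.02],[0,0,0],[0,0,0]],"twist":[0,0,0,0]}'
python3 -c "
from h import *
st()"
```

```text
time: 16.57
position: [0.5223, 0.1195, 0.0256]
eef_rot: [[0.983, 0.182, -0.005], [0.182, -0.983, 0.001], [-0.004, -0.002, -1.0]]
contact_force: [-3.6, 5.5, -0.3]
grip_width: 0.29
grip_force: 40.4
{'time': 16.5667, 'position': [0.5223, 0.1195, 0.0256], 'contact_force': [-3.6388, 5.4627, -0.3146], 'ft_torque': [1.0334, 0.5926, -0.1538], 'grip_width': 0.29, 'grip_force': 40.4259}
```

```bash
python3 -m crank '{"fingers":[-0.6,-0.6,-0.6,-0.6],"offset":[[0.02,0,0],[0.02,0,0],[0,0,0],[0,0,0]],"twist":[0,0,0,0]}'
python3 -c "
from h import *
st()"
```

```text
time: 16.9
position: [0.5235, 0.1197, 0.0255]
eef_rot: [[0.983, 0.182, -0.006], [0.182, -0.983, 0.001], [-0.006, -0.002, -1.0]]
contact_force: [-4.6, 5.9, 0.0]
grip_width: 0.291
grip_force: 40.6
{'time': 16.9, 'position': [0.5235, 0.1197, 0.0255], 'contact_force': [-4.5607, 5.8515, 0.002], 'ft_torque': [0.9225, 0.8985, -0.1564], 'grip_width': 0.2907, 'grip_force': 40.5884}
```

Moving freely now; keep pushing along x.

```bash
python3 -m crank '{"fingers":[-0.6,-0.6,-0.6,-0.6],"offset":[[0.02,0,0],[0.02,0,0],[0,0,0],[0,0,0]],"twist":[0,0,0,0]}'
python3 -c "
from h import *
st()"
```

```text
time: 17.23
position: [0.5248, 0.12, 0.0255]
eef_rot: [[0.983, 0.182, -0.006], [0.182, -0.983, 0.0], [-0.006, -0.002, -1.0]]
contact_force: [-7.3, 3.6, 0.8]
grip_width: 0.295
grip_force: 40.7
{'time': 17.2333, 'position': [0.5248, 0.12, 0.0255], 'contact_force': [-7.2633, 3.63, 0.7781], 'ft_torque': [0.9226, 1.1107, -0.1529], 'grip_width': 0.2949, 'grip_force': 40.6937}
```

```bash
python3 -m crank '{"fingers":[-0.6,-0.6,-0.6,-0.6],"offset":[[0.02,0.005,0],[0,0,0],[0,0,0],[0,0,0]],"twist":[0,0,0,0]}'
python3 -c "
from h import *
st()"
python3 -m crank '{"fingers":[-0.6,-0.6,-0.6,-0.6],"offset":[[0.02,0,0],[0,0,0],[0,0,0],[0,0,0]],"twist":[0,0,0,0]}'
python3 -c "
from h import *
st()"
```

```text
time: 17.57
position: [0.5249, 0.12, 0.0254]
eef_rot: [[0.983, 0.182, -0.008], [0.182, -0.983, 0.0], [-0.008, -0.002, -1.0]]
contact_force: [-9.6, 5.5, 3.2]
grip_width: 0.29
grip_force: 41.0
{'time': 17.5667, 'position': [0.5249, 0.12, 0.0254], 'contact_force': [-9.6332, 5.5187, 3.2375], 'ft_torque': [0.9074, 1.7407, -0.2014], 'grip_width': 0.2902, 'grip_force': 41.0217}
time: 17.9
position: [0.525, 0.12, 0.0254]
eef_rot: [[0.983, 0.182, -0.01], [0.182, -0.983, -0.0], [-0.01, -0.002, -1.0]]
contact_force: [-14.0, 4.1, 5.7]
grip_width: 0.294
grip_force: 41.4
{'time': 17.9, 'position': [0.525, 0.12, 0.0254], 'contact_force': [-13.9947, 4.0715, 5.7165], 'ft_torque': [0.7644, 2.449, -0.143], 'grip_width': 0.2945, 'grip_force': 41.3577}
```

```bash
python3 -m crank '{"fingers":[-0.6,-0.6,-0.6,-0.6,-0.6,-0.6],"offset":[[0,0.02,0],[0,0.01,0],[0,0,0],[0,0,0],[0,0,0],[0,0,0]],"twist":[0,0,0,0,0,0]}'
python3 -c "
from h import *
st()
for c in ['top','side']:
    shot(c,c+'4')
for t in('bottle_primer','bracket_tweezers','cheek_retractor','model_1'):
    print(t,[(round(r['conf'],2),w('side',r['location']).round(3)) for r in bot.spot_point('side',t)[:3]])
b=cv2.imread('pics/side4.png')[180:230,270:340];a=cv2.imread('pics/top4.png')[150:220,310:380]
cv2.imwrite('pics/c4.png',np.hstack([cv2.resize(b,(420,300),interpolation=cv2.INTER_CUBIC),cv2.resize(a,(300,300),interpolation=cv2.INTER_CUBIC)]))
"
```

```text
time: 18.4
position: [0.525, 0.1199, 0.0254]
eef_rot: [[0.983, 0.183, -0.011], [0.183, -0.983, 0.002], [-0.01, -0.004, -1.0]]
contact_force: [-15.4, 9.2, 6.3]
grip_width: 0.292
grip_force: 41.4
{'time': 18.4, 'position': [0.525, 0.1199, 0.0254], 'contact_force': [-15.3949, 9.2132, 6.2965], 'ft_torque': [1.5657, 2.5499, -0.219], 'grip_width': 0.2918, 'grip_force': 41.3748}
bottle_primer [(0.42, array([ 0.704,  0.092, -0.001]))]
bracket_tweezers [(0.55, array([0.357, 0.139, 0.   ]))]
cheek_retractor [(0.64, array([ 0.701,  0.238, -0.   ])), (0.51, array([0.553, 0.113, 0.013]))]
model_1 [(0.7, array([0.564, 0.35 , 0.006])), (0.66, array([ 0.423,  0.227, -0.001])), (0.52, array([0.522, 0.12 , 0.011]))]
```

View pics/c4.png

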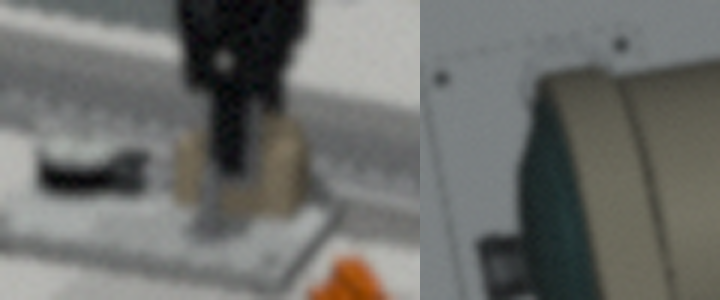

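The last picture shows the model standing upright in the corner against the end stop (about (190,180) in the crop). Its position has stalled on both axes, with about 13 N towards the stop and 12 N towards the fence. The bystanders have not moved.

```bash
python3 -c "
from plant import bot
print(bot.sign_off())"
```

```text
the job is handed in; nothing more can be done
None
```

I handed the job in with the wide-bore model still gripped and pressed against both the fence and the end stop, after it had gone right down over the pin to the plate; the tight one is still standing in the tray and the bystanders are undisturbed, but sign-off returned no verdict and I couldn't see the dial needle at the end.

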